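Demagnetise a tray of steel parts in the tunnel coil

ROBOT

A 7-joint arm with a two-finger parallel gripper is mounted at the origin on the work surface. World frame = base frame: x ahead of the robot, y to its left, z up, the work surface at z = 0. Lengths are in m, angles in rad, forces in N, time in s.
With the tool pointing down it reaches from about 0.425 to 0.95 m from the base axis. Payload 16.7 kg.
Tool frame: the origin (TCP) lies on the front face of the gripper's body, between the roots of the fingers; the fingertips stand 97 mm ahead of it and the grasp point (between the pads) lies 78 mm ahead of it (bot.tcp_to_tips is the distance from the TCP to the fingertips, in m); z points along the fingers, y is the direction in which the jaws open and shut (so a half turn about z gives the same grasp; the last joint's range is limited). The gripper opens to 94 mm and grips with 3 to 60 N. Pads are 16 mm wide; open, the fingers measure 119 mm over their backs; the gripper's body (75 mm by 177 mm) begins 78 mm behind the grasp point.
Start: joints at [-1.3, 0.426, 0.074, 1.606, -0.034, 1.111, -0.067], TCP at [0.275, 0.616, 0.303] pointing down, gripper open.
Joint ranges: [-2.85, 2.85], [-0.5, 2.14], [-1.23, 1.37], [0.21, 2.46], [-1.02, 4.16], [0.16, 2.05], [-2.73, 2.73]. Speed limits (rad/s): [1.89, 1.89, 2.39, 2.39, 3.01, 3.01, 3.01].

INTERFACE

Orientations are given as a rotation vector (axis times angle).
In Python, from station import bot gives the robot as it stands. The module is installed in compiled form; this text tells all that it offers. Calls block until the motion is done:
- bot.move_to(position, orientation): joint-space move of the TCP to a pose.
- bot.line_to(position, ori=None, vel=0.15, max_force=None): straight line of the TCP; ori=None keeps the orientation; vel is the mean speed in m/s. With max_force (N) it stops when the force on the tool has changed by that much, and returns True; else False.
- bot.set_joints(angles): joint-space move.
- bot.release() and bot.close(strength=None): open the fingers fully, or close them until they stop; strength is the grip in N (None keeps the last).
- bot.dwell(seconds).
- bot.inverse_kinematics(position, orientation): joint angles nearest the present ones, or None.
- bot.get_state(): the state.
- bot.read_camera(name): name is "scene" or "top" or "wrist"; returns the picture (384x512x3 uint8, red, green, blue); there is no depth.
- bot.calibration(name): a dict with "fx", "fy", "cx", "cy" (pixels), "distortion" ([k1, k2, p1, p2, k3] as OpenCV has them; the pictures are not rectified), "R" (3x3) and "t" (3): a world point X has camera coordinates R X + t; the wrist camera has in their place "mount" (4x4, takes a point from camera to tool coordinates, whose origin is the TCP and whose axes are the flange's). Camera axes: x right, y down, z forward; pixel columns grow to the right and rows downward; lengths in m; the calibration is good to about 2 mm. A picture is of the moment at which its call begins: read the wrist's pose just before it. calibration takes no time and is no camera call.
A pose or a line that the arm cannot do raises bot.MotionError and nothing moves.
- bot.job_done(): hands the job in, once; it reports no verdict.
The state is a dict: "clock": time; "joint_pos": joint angles; "joint_velocities": joint speeds; "joint_torque": joint torques, N m; "position": TCP position; "tcp_rot": TCP orientation; "wrist_force": force on the tool from outside, world axes, zero at the start; "moment": the same for the moment, N m; "gripper_width": finger opening in m.
Only numpy, scipy, OpenCV 4.12 (cv2) and the standard library are available. Lean on these libraries where they do the work, as an engineer would, in place of code of your own. Each camera call takes 0.05 s, during which the arm holds its last target. There are 200 camera calls.

TASK

Demagnetise the tray of steel parts: first switch the tunnel coil on at its wind-up timer by turning the knob clockwise past the top mark (12 minutes) and then back down to 6 minutes. Then slide the red tray slowly along its track right through the coil, from the robot's right to its left, until the whole tray, grip blocks included, has come out clear of the coil on the left. Leave the tray sitting flat on the track with its three parts in it and the timer at 6, and do not disturb the other things on the bench.

Things in the scene. Friction and masses are not known exactly. Their poses are not given: they have to be found in the camera images.
- demag: Tunnel demagnetiser, fixed to the bench: a blue coil housing across the middle of a straight slide track. Origin on the bench under the coil's centre; own y runs along the track to its out end (the robot's left), own x across it away from the robot, z up; yaw within 0.2 rad. Housing: x = -105 to +105 mm, y = -36 to +36 mm, top at z = 200 mm. The other points below are part of it.
- tunnel (a point): Centre of the opening through the coil, on the bed; same axes as the demagnetiser. The opening is 128 mm wide (x = -64 to +64 mm), 72 mm long along y (the coil's faces at y = -36 and +36 mm) and 78 mm high, from the bed (60 mm above the bench) up to 138 mm above the bench.
- track_end (a point): Middle of the out end of the track, on the bed (demagnetiser frame 0, 340, 60 mm), where a 20 mm high aluminium stop ends the track. The grey bed runs straight from y = -350 to +340 mm at z = 60 mm; aluminium guides 12 mm high stand along both sides, inner faces at x = -56 and +56 mm, so the tray has 4 mm of play each side.
- timer (a joint): Timer knob on top of the coil housing (x = y = 0 of the demagnetiser), vertical axis. Rad, growing clockwise seen from above, 0.2 per minute: 0 = thick red tick, 1.2 = 6 minutes (thick black tick, on the side away from the robot), 2.4 = 12, the top mark (thick black tick); stop at 2.75. Starts at 0 to 3 minutes. Friction 0.06 N m, no spring; it stays where left (runs down too slowly to notice).
- timer_grip (a point): Point on the knob's axis at the height to grip, z = 228 mm. A black skirt, 42 mm diameter, 2 to 8 mm above the housing top, carries an upright grip bar 42 mm long, 14 mm wide, up to 40 mm above the housing top; a white line on one half is the pointer. The frame turns with the knob: x along the bar to the pointer end, z up; pointer direction = demagnetiser yaw + 1.2 - timer value.
- tray: Red tray, loose on the track, about 0.6 kg with its parts (varies by a third; slides at 2 to 6 N). Origin: centre of its underside; axes like the demagnetiser's. 104 mm wide (x), 150 mm long (y), walls 26 mm high. An upright red grip block, black-topped, at each end: 26 mm wide, 50 mm high, y = 74 to 111 mm either way (222 mm over all). Starts right of the coil, centre at y = -205 to -160 mm of the demagnetiser.
- grip_right (a point): Point to grip the right-hand (trailing) grip block: tray frame (0, -95, 30) mm. Pinch it across its 26 mm width, along the tray's x. The block's faces stand free of the tray's end wall for 36 mm of length, from the track up.
- grip_left (a point): The same on the left-hand (leading) grip block: tray frame (0, 95, 30) mm.
- part0: One of three machined steel parts lying side by side in the slots of the tray, along the tray's y: 20 mm wide, 130 mm long, 21 mm high, with a black round cap at the left end; 0.13 kg; loose. Origin: centre of the underside, about 4 mm above the tray's underside; the slots lie at x = -33, 0 and +33 mm of the tray.
- part1: The second of the steel parts (middle slot).
- part2: The third of the steel parts (slot at x = +33 mm).
- aerosol: Bystander: black and green aerosol can with a red cap, 58 mm diameter, 188 mm high, standing behind the track. Origin: centre of its underside.
- cartridge: Bystander: red grease cartridge, 54 mm diameter, 213 mm high, standing behind the track. Origin: centre of its underside.
- screwdriver: Bystander: screwdriver lying on the bench at the robot's right. Origin: underside, near its middle; x along it to the tip.
- brush: Bystander: brush lying behind the track. Origin: underside, near its middle; x along it to the bristles.
- spanner: Bystander: steel spanner lying behind the track. Origin: underside, near its middle; x along it.
- gauge: Bystander: double-ended steel plug gauge, 122 mm long, 25 mm diameter, lying along the near side of the track. Origin: underside of its middle; x along it.
- capbin: Bystander: black open-fronted stacking bin with steel caps in it, 140 x 105 x 75 mm, on the bench at the robot's left. Origin: centre of its underside.
Mind the look-alikes: they are no part of the job. What is shaped like the part2 but green is not meant.

How it is judged:
By the outcome, as a careful person would: the job done as asked, in the order asked, and still so for the second after the job is handed in, with the robot touching nothing.
It also fails if it takes over 72 s, if anything falls off the work surface, if the arm or the gripper's body presses on something with over 40 N, if the wrist force passes 120 N, or if a joint passes its speed limit or range.

## Working session

There is one attempt and no reset: what is moved stays moved. The work goes in short steps, each a Python script; the robot and the scene stay as the last script left them, time stands still between calls to the robot, and variables do not carry over. Pictures are saved under pics/ and viewed, about 8 in all and at most 12, crops included, and the job is handed in when it is done.

```bash
mkdir -p pics; python3 - <<'E'
from station import bot
import cv2,numpy as np
for n in("scene","top"):
    cv2.imwrite(f"pics/{n}0.png",cv2.cvtColor(bot.read_camera(n),cv2.COLOR_RGB2BGR)); c=bot.calibration(n); print(n,{k:np.round(v,3).tolist() for k,v in c.items()})
print(np.round(bot.calibration("wrist")["mount"],3).tolist())
s=bot.get_state();print(s)
a=[cv2.imread(f"pics/{n}0.png") for n in("scene","top")]
E
```

```text
scene {'fx': 369.381, 'fy': 369.381, 'cx': 258.141, 'cy': 187.106, 'distortion': [-0.013, 0.0, 0.0, 0.0, 0.0], 'R': [[0.772, 0.635, -0.014], [0.524, -0.649, -0.552], [-0.36, 0.419, -0.834]], 't': [-0.471, -0.179, 1.544]}
top {'fx': 402.7, 'fy': 402.7, 'cx': 253.932, 'cy': 192.122, 'distortion': [0.038, 0.0, 0.0, 0.0, 0.0], 'R': [[0.016, -1.0, -0.001], [-0.985, -0.016, -0.171], [0.171, 0.004, -0.985]], 't': [0.014, 0.565, 1.558]}
[[-0.001, -0.965, -0.264, 0.076], [1.0, -0.001, -0.0, -0.001], [-0.0, -0.264, 0.965, -0.082], [0.0, 0.0, 0.0, 1.0]]
{'clock': 0.1, 'joint_pos': array([-1.3004623 ,  0.42670017,  0.07387418,  1.60650868, -0.03412405,
        1.11080595, -0.06708192]), 'joint_velocities': array([-0.00028004, -0.00089246,  0.00018544, -0.0010713 ,  0.00138387,
       -0.00093731,  0.00100927]), 'joint_torque': array([ 6.48284244e-03, -9.37473607e+01,  3.67566437e+00, -4.55046916e+01,
       -4.87032719e-02,  1.66485709e-02,  5.49493575e-05]), 'position': array([0.27504899, 0.61612319, 0.30204086]), 'tcp_rot': array([-6.54670312e-01, -3.07244598e+00,  1.80510971e-03]), 'wrist_force': array([ 0.06856851,  0.06974612, -0.00606933]), 'moment': array([-0.02356886,  0.05002821, -0.00410605]), 'gripper_width': 0.09400894937324793}
```

View pics/top0.png

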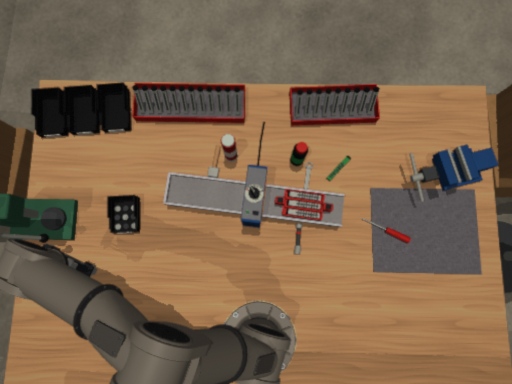

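View pics/scene0.png

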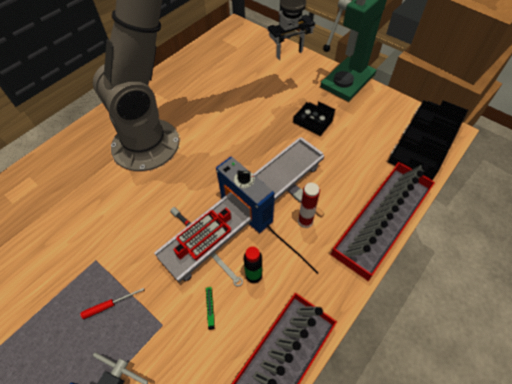

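Top view: blue coil with the knob at about (255,193), tray at (304,205) with grip blocks near (281,202) and (327,208), and the track running from (167,190) to (343,209). Look-alikes are the green part at (339,167) and the rack parts at (190,102) and (333,104). The only red tray on the track is the one at (304,205). I'll take an enlarged crop to confirm.

```bash
cat > h.py <<'E'
from station import bot
import cv2,numpy as np
from scipy.spatial.transform import Rotation as Rn
def save(name,img,crop=None,s=1):
    if crop: x0,y0,x1,y1=crop; img=img[y0:y1,x0:x1]
    img=cv2.resize(img,None,fx=s,fy=s,interpolation=cv2.INTER_CUBIC)
    cv2.imwrite(f"pics/{name}.png",cv2.cvtColor(img,cv2.COLOR_RGB2BGR))
def pose(cam,st=None):
    c=bot.calibration(cam)
    if cam!="wrist": return c,np.array(c["R"]),np.array(c["t"])
    T=np.eye(4);T[:3,:3]=Rn.from_rotvec(st["tcp_rot"]).as_matrix();T[:3,3]=st["position"]
    M=np.linalg.inv(T@np.array(c["mount"])); return c,M[:3,:3],M[:3,3]
def toworld(p,px,z):
    c,R,t=p;K=np.array([[c["fx"],0,c["cx"]],[0,c["fy"],c["cy"]],[0,0,1]])
    u=cv2.undistortPoints(np.array([[px]],float),K,np.array(c["distortion"],float))[0,0]
    d=R.T@np.array([*u,1]);o=-R.T@t
    return o+d*(z-o[2])/d[2]
def down(a): # tool down, jaw (tool y) along world heading a
    y=np.array([np.cos(a),np.sin(a),0]);z=np.array([0,0,-1.]);x=np.cross(y,z)
    return Rn.from_matrix(np.c_[x,y,z]).as_rotvec()
E
python3 - <<'E'
from h import *
im=cv2.cvtColor(cv2.imread("pics/top0.png"),cv2.COLOR_BGR2RGB)
save("top0c",im,(155,140,355,260),4)
E
```

```text
(no output)
```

View pics/top0c.png

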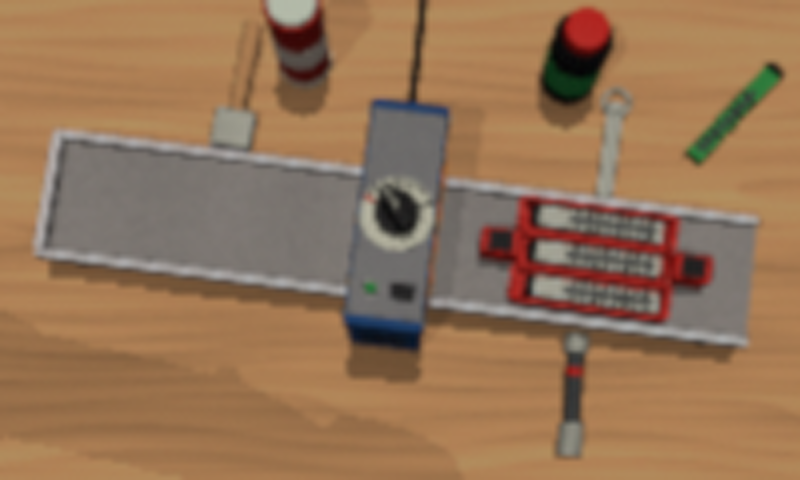

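The crop shows the red tray with three steel parts and grip blocks at (498,241) and (694,268). The knob is at (396,208), with its pointer up-left near the red tick.

```bash
python3 - <<'E'
from h import *
p=pose("top")
f=lambda x,y,z:toworld(p,((x+.5)/4-.5+155,(y+.5)/4-.5+140),z)
c=[f(55,132,.072),f(38,256,.072),f(757,218,.072),f(745,344,.072)]
L=(c[0]+c[1])/2;Rr=(c[2]+c[3])/2;d=L-Rr
yaw=np.arctan2(-d[0],d[1]);print("yaw",yaw,"len",np.linalg.norm(d))
yd=d/np.linalg.norm(d);print("origin",Rr+yd*.350,L-yd*.340)
h=[f(374,101,.2),f(448,108,.2),f(347,318,.2),f(421,325,.2)];print("housing c",np.mean(h,0))
o=f(398,211,.207);print("knob skirt",o, "bar top",f(396,208,.24))
for q in((498,241),(694,268)):
    g=f(*q,.110);r=g-(L-yd*.340);print("grip",g,"y_d",r@yd,"x_d",r[0]*yd[1]-r[1]*yd[0])
for a in(yaw,):
  for q in((g),):pass
# feasibility of vertical poses
org=(L-yd*.34)
for y,z in((0,.306),(-.27,.168),(.25,.168),(.30,.168)):
  for k in(0,np.pi):
    P=org[:2]+yd[:2]*y
    print(y,k,bot.inverse_kinematics([*P,z],down(yaw+k)))
E
```

```text
yaw -0.10849507867881683 len 0.6943794817289696
origin [0.53457869 0.0254199  0.072     ] [0.53505291 0.02977363 0.072     ]
housing c [0.53709367 0.02200134 0.2       ]
knob skirt [0.53655047 0.02166722 0.207     ] bar top [0.53347193 0.02335546 0.24      ]
grip [ 0.52579117 -0.07400672  0.11      ] y_d -0.1041730273530383 x_d 0.0020302950779213895
grip [ 0.50278839 -0.26047019  0.11      ] y_d -0.29203091691730854 x_d -0.0006465250033231978
0 0 [-0.75553078  0.225694    0.68017322  1.94383081 -0.16519809  1.02719943
 -0.1103619 ]
0 3.141592653589793 [ 0.67131072  0.35069835 -1.02374917  1.86790941  0.3339684   1.10870936
  2.55548181]
-0.27 0 [-0.42852101  0.64430091  1.03106954  2.02341222 -0.72292277  0.89279942
  0.89617847]
-0.27 3.141592653589793 [-0.50889677  0.78000432  1.20636022  2.0264765  -0.8938472   1.00280377
 -2.09080081]
0.25 0 [-0.87936955  0.52750691  0.4221203   1.84689817 -0.28414629  0.82663704
 -0.42238851]
0.25 3.141592653589793 [-0.43681407  0.49858594 -0.164035    1.8184775   0.10573015  0.83297202
  2.3806554 ]
0.3 0 [-0.90590622  0.56241237  0.38800513  1.77748159 -0.2708057   0.85437027
 -0.50116585]
0.3 3.141592653589793 [-0.48250609  0.53916972 -0.18815167  1.74935893  0.12653126  0.86484102
  2.30628757]
```

```bash
python3 - <<'E'
from h import *
p=pose("top");yaw=-.108;o=np.array([.536,.0235]);yd=np.array([-np.sin(yaw),np.cos(yaw)]);xd=np.array([yd[1],-yd[0]])
f=lambda x,y,z:toworld(p,((x+.5)/4-.5+155,(y+.5)/4-.5+140),z)
for n,a in{"aer":(587,27,.188),"cart":(293,8,.213)}.items():
    w=f(*a)[:2]-o;print(n,"xd",w@xd,"yd",w@yd)
q0=bot.get_state()["joint_pos"]
for h in (yaw,yaw+np.pi/2,yaw-np.pi/2,.55+np.pi/2,.55-np.pi/2): print(h,np.round(bot.inverse_kinematics([*o,.47],down(h)),3))
h=.55+np.pi/2-np.pi
bot.move_to([*o,.47],down(yaw));s=bot.get_state();im=bot.read_camera("wrist")
save("w1",im);print(s["clock"],s["position"],s["joint_pos"])
for n in("scene",):save("x",bot.read_camera(n))
E
```

```text
aer xd 0.1974254488072049 yd -0.15380377033353096
cart xd 0.17457943408403417 yd 0.11651299050636053
-0.108 [-0.847  0.082  0.746  1.716 -0.057  1.366 -0.199]
1.4627963267948965 [-0.706  0.079  0.59   1.71  -0.045  1.367  1.354]
-1.6787963267948967 [-0.917  0.085  0.825  1.718 -0.064  1.366 -1.76 ]
2.1207963267948964 [-0.628  0.078  0.504  1.706 -0.039  1.367  2.003]
-1.0207963267948965 [-0.9    0.084  0.805  1.718 -0.062  1.366 -1.104]
2.4833 [0.53606243 0.02462833 0.46969991] [-0.84818497  0.08282249  0.74532648  1.71563372 -0.05701257  1.36588106
 -0.19901117]
```

View pics/w1.png

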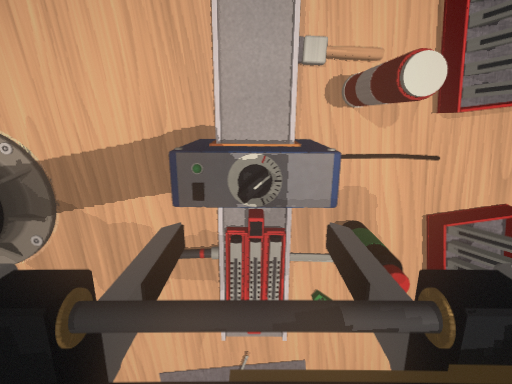

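Wrist view: housing top spans (172–340, 152–207) and the knob is at about (255,181). The bystanders stand well clear. I'll enlarge the knob for the pointer angle.

```bash
python3 - <<'E'
from h import *
im=cv2.cvtColor(cv2.imread("pics/w1.png"),cv2.COLOR_BGR2RGB)
save("w1c",im,(165,135,345,215),4.4)
E
```

```text
(no output)
```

View pics/w1c.png

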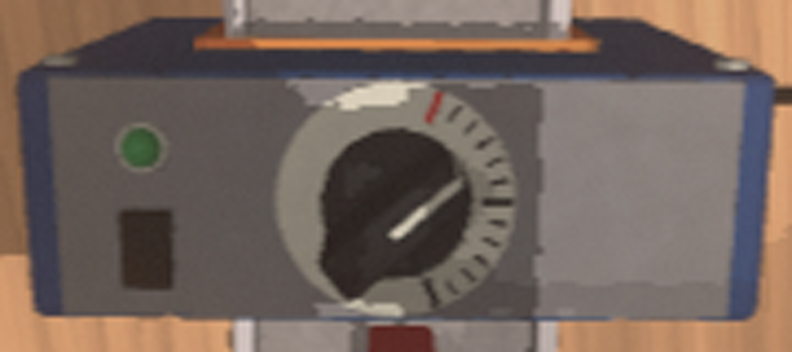

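```bash
python3 - <<'E'
from h import *
from types import SimpleNamespace
s=bot.get_state();p=pose("wrist",s)
f=lambda x,y,z:toworld(p,((x+.5)/4.4-.5+165,(y+.5)/4.4-.5+135),z)
a,b=f(392,237,.24),f(463,184,.24);d=b-a;ang=np.arctan2(d[1],d[0]);print("white line",a,b,"len",np.linalg.norm(d),"ang",ang)
dial=[f(274,203,.2005),f(517,205,.2005)];print("dial c",np.mean(dial,0),np.linalg.norm(dial[1]-dial[0]))
H=[f(22,74,.2),f(772,74,.2),f(38,316,.2),f(758,316,.2)];print("housing",np.mean(H,0),"yaw",np.arctan2(*(H[1]-H[0])[[1,0]]),np.arctan2(*(H[3]-H[2])[[1,0]]),np.linalg.norm(H[1]-H[0]),np.linalg.norm(H[0]-H[2]))
C=np.mean(dial,0)[:2]
for n,q in{"red":(434,107),"six":(498,203),"twelve":(431,292)}.items():
    w=f(*q,.2005)[:2]-C;print(n,np.arctan2(w[1],w[0]))
print("rot",Rn.from_rotvec(s["tcp_rot"]).as_matrix().round(3).tolist())
print("v0 est",-.108+1.2-ang)
E
```

```text
white line [0.53488092 0.02301327 0.24      ] [0.55385054 0.03458331 0.24      ] len 0.022219632098574763 ang 0.5476853202230438
dial c [0.53568452 0.02265984 0.2005    ] 0.06816769874357442
housing [0.53641406 0.02413166 0.2       ] yaw -0.10729219601454955 -0.1073703380983026 0.2046291159369385 0.06917215388941482
red 1.0932427082156613
six -0.09730957865301497
twelve -1.303019427557949
rot [[0.106, 0.994, -0.0], [0.994, -0.106, -0.0], [-0.0, -0.0, -1.0]]
v0 est 0.544314679776956
```

Everything agrees: centre (0.5355, 0.023), yaw -0.107, pointer at 0.548, so the timer reads about 0.545 (2.7 min). Next I'll turn the knob.

```bash
cat >> h.py <<'E'
YAW=-.107;O=np.array([.5356,.0232]);YD=np.array([-np.sin(YAW),np.cos(YAW)])
def head():
    y=Rn.from_rotvec(bot.get_state()["tcp_rot"]).as_matrix()[:,1];return np.arctan2(y[1],y[0])
def turn(h):
    q=np.array(bot.get_state()["joint_pos"]);q[6]+=(h-head()+np.pi)%(2*np.pi)-np.pi;bot.set_joints(q)
def rep(m=""):
    s=bot.get_state();print(m,round(s["clock"],2),s["position"].round(4),"h",round(head(),3),"F",s["wrist_force"].round(1),"M",s["moment"].round(2),"w",round(s["gripper_width"],4),"q7",round(s["joint_pos"][6],2))
E
python3 - <<'E'
from h import *
h=.548+np.pi/2
bot.move_to([*O,.37],down(h));rep()
print(bot.line_to([*O,.309],vel=.1,max_force=15));rep("down")
bot.close(25);rep("closed")
for v in(1.2,2.0,2.57): turn(YAW+1.2-v+np.pi/2);rep(v)
bot.dwell(.2);rep()
turn(YAW+np.pi/2);bot.dwell(.2);rep("6min")
bot.release();rep("open")
bot.line_to([*O,.40],vel=.15);turn(YAW+np.pi/2-.0)
bot.move_to([*O,.47],down(YAW));rep();save("w2",bot.read_camera("wrist"),(165,135,345,215),4.4)
E
```

```text
4.6 [0.5357 0.0232 0.3701] h 2.118 F [-0.2 -0.5  0.2] M [ 0.09 -0.    0.04] w 0.0944 q7 2.05
False
down 5.36 [0.5359 0.0231 0.3094] h 2.119 F [-0.4  0.3  1. ] M [ 0.07 -0.04 -0.  ] w 0.094 q7 2.09
closed 6.56 [0.5352 0.0243 0.309 ] h 2.12 F [-5.   6.7  4.8] M [1.66 1.05 0.02] w 0.0137 q7 2.09
1.2 7.25 [0.5351 0.0246 0.309 ] h 1.467 F [-1.6  2.9  2.5] M [ 0.74  0.4  -0.06] w 0.0138 q7 1.44
2.0 8.07 [0.5352 0.0249 0.309 ] h 0.667 F [ 0.6  3.9 -0.7] M [ 0.94 -0.14 -0.  ] w 0.0139 q7 0.64
2.57 8.69 [0.5354 0.0249 0.309 ] h 0.098 F [ 1.9  4.2 -1.9] M [ 0.88 -0.65 -0.09] w 0.0136 q7 0.07
 8.89 [0.5354 0.0249 0.309 ] h 0.096 F [ 3.3  4.4 -2.5] M [ 0.91 -0.81  0.  ] w 0.0136 q7 0.07
6min 10.38 [0.5352 0.0247 0.309 ] h 1.463 F [-5.  -1.2  2.8] M [-0.16  1.02  0.01] w 0.0137 q7 1.43
open 11.67 [0.5354 0.0249 0.309 ] h 1.464 F [-0.4 -0.2  0.3] M [0.06 0.02 0.03] w 0.0935 q7 1.43
 14.14 [0.5355 0.0232 0.4698] h -0.106 F [-0.4 -0.4 -0.6] M [-0.04  0.07 -0.02] w 0.0939 q7 -0.2
```

View pics/w2.png

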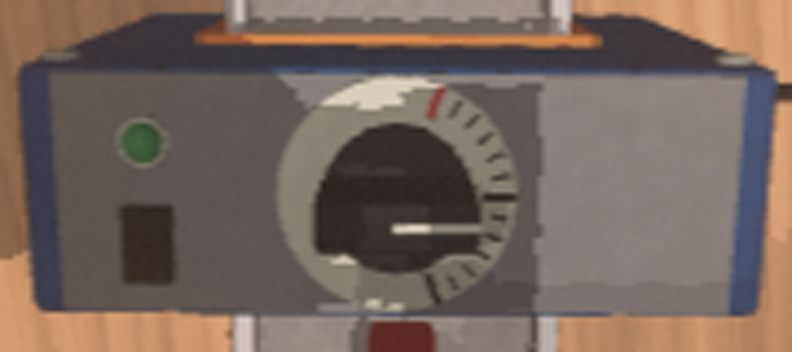

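The dial reads 6: the pointer is horizontal in the crop, parallel to the housing and to the 6 tick. Next, the trailing block.

```bash
sed -i 's/^YAW=.*;YD/YAW=-.107;O=np.array([.5355,.0242]);YD/' h.py; cat >> h.py <<'E'
XD=np.array([YD[1],-YD[0]])
def W(x,y): return O+XD*x+YD*y
E
python3 - <<'E'
from h import *
for y in(-.293,-.2,-.093):
  for z in(.175,.30,.36):
    q=bot.inverse_kinematics([*W(0,y),z],down(YAW+np.pi));print(y,z,None if q is None else np.round(q,2))
bot.line_to([*W(0,-.2),.47],vel=.3)
bot.move_to([*W(0,-.293),.36],down(YAW+np.pi));rep()
save("w3",bot.read_camera("wrist"))
E
```

```text
-0.293 0.175 [-0.38  0.66  1.04  1.99 -0.72  0.92 -2.2 ]
-0.293 0.3 [-0.47  0.46  1.13  1.89 -0.47  1.09 -2.41]
-0.293 0.36 [-0.5   0.37  1.14  1.82 -0.36  1.19 -2.5 ]
-0.2 0.175 [-0.55  0.58  1.01  2.05 -0.66  0.87 -2.41]
-0.2 0.3 [-0.66  0.37  1.1   1.95 -0.38  1.05 -2.64]
-0.2 0.36 [-0.77  0.33  1.24  1.88 -0.34  1.17 -2.67]
-0.093 0.175 [-0.74  0.54  0.97  2.08 -0.61  0.83 -2.65]
-0.093 0.3 [-0.99  0.49  1.34  1.98 -0.54  1.1  -2.67]
-0.093 0.36 None
 17.28 [ 0.5044 -0.2669  0.36  ] h 3.036 F [-0.9  0.3 -0.1] M [0.07 0.07 0.01] w 0.0937 q7 -2.35
```

View pics/w3.png

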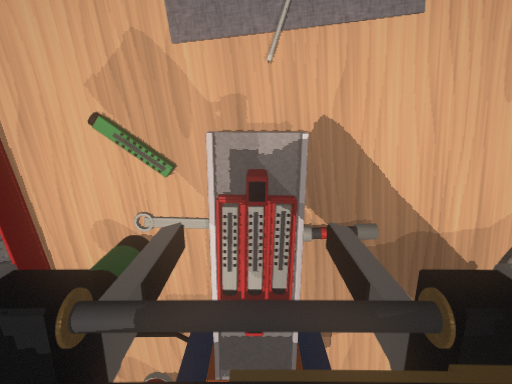

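The trailing block's black top is centred at about (258,189), with the tray straight in its guides. I'll locate it, descend and grip.

```bash
python3 - <<'E'
from h import *
s=bot.get_state();p=pose("wrist",s)
a,b=toworld(p,(248,189),.11)[:2],toworld(p,(267.5,189),.11)[:2];c=toworld(p,(258,189),.11)[:2]
print("width",np.linalg.norm(a-b)); e=(a+b)/2-O
x=e@XD;y=(c-O)@YD;print("x_d",x,"y_d",y)
x=np.clip(x,-.004,.004)
print(toworld(p,(258,172),.11)[:2]@YD-O@YD,"rear end yd")
y=-.293
bot.line_to([*W(x,y),.22],vel=.15);rep()
print(bot.line_to([*W(x,y),.175],vel=.06,max_force=8));rep("down")
bot.close(20);rep("closed")
E
```

```text
width 0.022924691017785787
x_d -0.0025578844469798735 y_d -0.287157693396028
-0.3074263279635763 rear end yd
 18.42 [ 0.502  -0.2672  0.2207] h 3.035 F [-0.3 -0.2 -0.5] M [ 0.11  0.11 -0.03] w 0.0939 q7 -2.23
False
down 19.32 [ 0.5017 -0.2671  0.1752] h 3.034 F [-0.7 -0.5 -0.1] M [ 0.08  0.04 -0.02] w 0.0939 q7 -2.18
closed 20.37 [ 0.5017 -0.2669  0.175 ] h 3.034 F [ 1.2 -0.6 -1.4] M [ 0.02 -0.11 -0.28] w 0.0258 q7 -2.18
```

```bash
python3 - <<'E'
from h import *
for y in(-.19,-.093):
    print(bot.line_to([*W(-.0025,y),.175],vel=.035,max_force=20));rep(y)
bot.dwell(.2);bot.release();rep("open")
try: bot.line_to([*W(-.0025,-.12),.25],vel=.15)
except bot.MotionError as e: print(e)
rep("up");save("t4",bot.read_camera("top"),(155,120,355,260),4)
E
```

```text
False
-0.19 23.46 [ 0.5127 -0.1645  0.175 ] h 3.035 F [-0.5 -1.6 -2.6] M [-0.33  0.15 -0.02] w 0.0261 q7 -2.34
False
-0.093 26.38 [ 0.5231 -0.068   0.175 ] h 3.034 F [-1.6 -1.8 -1.9] M [-0.26  0.17 -0.01] w 0.0263 q7 -2.5
open 27.71 [ 0.5231 -0.068   0.175 ] h 3.035 F [-0.7 -0.   0.1] M [ 0.12  0.03 -0.07] w 0.0944 q7 -2.5
up 28.39 [ 0.5201 -0.0943  0.2494] h 3.035 F [-0.3  0.3 -0.7] M [0.07 0.04 0.02] w 0.0942 q7 -2.54
```

View pics/t4.png

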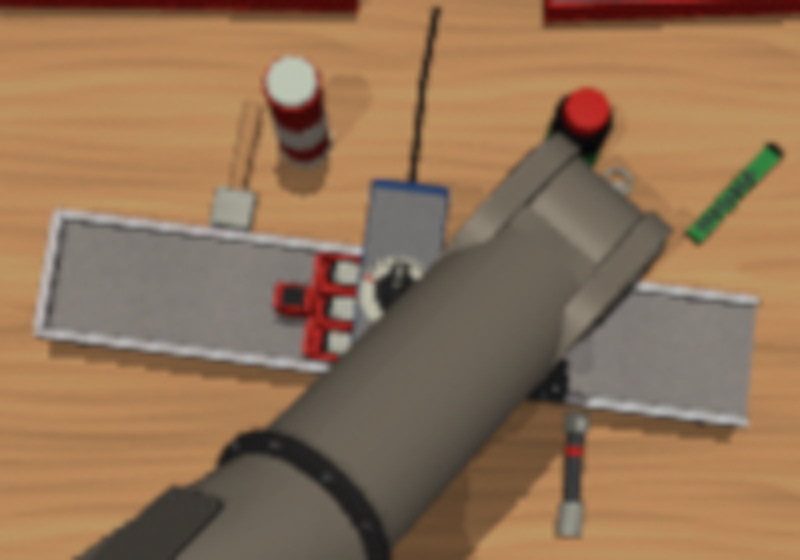

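The tray is partly through: the leading block's black top is at (292,297), the parts are in place and nothing has been disturbed. Next I'll go over the coil and pull by the leading block.

```bash
python3 - <<'E'
from h import *
g=toworld(pose("top"),((292.5)/4-.5+155,(297.5)/4-.5+120),.11)[:2]-O
print("lead block x,y",g@XD,g@YD)
bot.line_to([*W(0,-.2),.36],vel=.25)
bot.move_to([*W(0,-.1),.46],down(YAW))
bot.move_to([*W(0,.11),.40],down(YAW));rep()
y=.101
bot.line_to([*W(-.002,y),.23],vel=.2);rep()
print(bot.line_to([*W(-.002,y),.175],vel=.06,max_force=8));rep("down")
bot.close(20);rep("closed")
E
```

```text
lead block x,y -0.00022864949811915528 0.09977570869374792
 32.3 [0.5476 0.1318 0.4005] h -0.109 F [ 0.  -0.7  1. ] M [-0.07  0.04  0.04] w 0.094 q7 -0.31
 33.3 [0.5449 0.1245 0.2311] h -0.108 F [-0.1 -0.2 -0.2] M [-0.08  0.09 -0.05] w 0.0943 q7 -0.16
False
down 34.37 [0.5445 0.1248 0.1753] h -0.107 F [ 0.   0.2 -0.6] M [-0.06  0.07 -0.  ] w 0.0939 q7 -0.1
closed 35.42 [0.5444 0.1248 0.175 ] h -0.107 F [ 1.2 -0.2 -0.3] M [-0.02 -0.22  0.06] w 0.0261 q7 -0.1
```

```bash
python3 - <<'E'
from h import *
for y in(.19,.288):
    print(bot.line_to([*W(-.002,y),.175],vel=.035,max_force=20));rep(y)
bot.dwell(.2);bot.release();rep("open")
bot.line_to([*W(-.002,.288),.36],vel=.2)
bot.move_to([.35,.5,.42],down(YAW));rep("away")
save("t5",bot.read_camera("top"),(155,120,355,260),4)
E
```

```text
False
0.19 38.11 [0.5537 0.2136 0.175 ] h -0.107 F [-0.1 -4.9  3.3] M [-1.22  0.11  0.  ] w 0.0257 q7 -0.24
False
0.288 41.06 [0.5642 0.3108 0.175 ] h -0.107 F [-1.1 -5.7  3.4] M [-1.36  0.12 -0.09] w 0.0256 q7 -0.36
open 42.39 [0.5643 0.3108 0.175 ] h -0.107 F [-1.  -0.9 -0.1] M [-0.07  0.06  0.02] w 0.0942 q7 -0.36
away 44.59 [0.3512 0.499  0.4197] h -0.109 F [-0.1 -0.6  0.1] M [-0.02  0.05  0.03] w 0.094 q7 -1.0
```

View pics/t5.png

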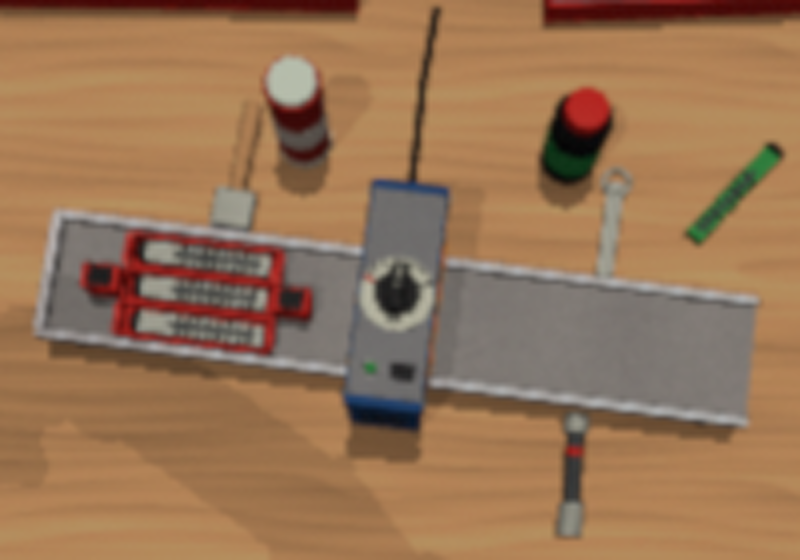

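The tray lies flat on the track left of the coil, blocks at (100,277) and (294,302). The coil's left edge is at about (358,300). All three parts are in the tray, the pointer is at 6 and the bystanders have not moved.

```bash
python3 -c "
from station import bot
bot.job_done();print(bot.get_state()['clock'])"
```

```text
the job is handed in; nothing more can be done
the job is handed in; nothing more can be done
```

The job is done and handed in at about 45 s on the robot's clock, against the 72 s limit.

- **Timer:** I turned the knob clockwise from about 2.7 min to about 12.8 min, past the 12 mark, then back to 6. The wrist close-up showed the pointer level with the 6 tick, and the last top view agrees.
- **Tray:** I pushed it by the trailing block at 35 mm/s until it was partly through the coil. I then pulled it out by the leading block at the same speed, with tool forces of about 7 N or less.
- **Last checks:** The final top view shows the whole tray about 40 mm clear of the coil on the left and short of the end stop, by my estimate. It sits flat between the guides with its three parts in it. The aerosol, cartridge, brush, spanner and gauge, all in that view, have not moved. The screwdriver and cap bin lie outside that crop, so I did not check them again; the arm did not work near them.

No check failed. The one disagreement was the position of the knob's axis, which differed by about 2 mm between the cameras and the grip. I corrected for it before handling the tray.

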